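Sweep the old heel lift into the self-closing waste box

TASK

An old, cement-smeared rubber heel lift lies on the ledge of the self-closing waste box. With one fingertip press down the thumb bar along the left side of the box and keep it down, so that the sprung lid stays open, while the other fingertip pushes the heel lift along the ledge, under the lid and over the edge into the box; then let the bar come up so that the lid shuts over it. Push the heel lift, do not pick it up, and leave the new heel lift, the polish tin, the nippers and the tape roll lying where they are.

Things in the scene. Friction and masses are not known exactly. Their poses are not given: they have to be found in the camera images.
- waste_box: Grey sheet-metal bench box, fixed to the counter, 210 long (x) x 76 wide (y) x 75 mm high, with thin screw flanges, 16 mm wide, at the foot of both long sides. Origin on the counter, under the end of the ledge, mid-width; x points along the box away from the robot, y to its left, z up. x = -125 to 0: closed, its flat top is the ledge. x = 0 to 83 mm: the hollow bin under the lid.
- ledge_end (a point): Middle of the edge where the ledge ends and the bin begins: x = 0, y = 0, z = 75 mm in the box's frame. The ledge is open at its near end; two guide rails line it (inner faces at y = -31 and +31 mm, tops 6 mm above the ledge). What is pushed along the ledge tips down into the bin once its middle is 10 mm past this edge, at times only when the fingertip draws back.
- bin_floor (a point): Middle of the bin's floor, 3 mm above the counter, at x = 41, y = 0 mm in the box's frame. The bin is 83 (x) x 72 (y) mm inside and open at the top, under the lid.
- waste_lid (a joint): Opening angle of the lid, rad: 0 shut, 0.92 at its stop. Lid and thumb bar are one rigid part on a shaft along the box's x, at y = +41, z = 81 mm in the box's frame. Pressing the bar down opens the lid; gravity and a weak spring shut it (3 to 6 N at mid-bar hold it open). From 0.55 rad on, the heel lift passes freely under the lid.
- lid_edge (a point): Middle of the lid's free right edge; it swings with the lid: 82 mm above the counter when shut, about 142 at 0.8 rad. The steel lid is 90 (x) x 82 mm and covers the bin from x = -2 to 88 mm in the box's frame; the lip along its front stops 1 mm above the ledge, so nothing passes under the shut lid.
- bar_mid (a point): Top of the thumb bar at mid-length, 22 mm out from the shaft; swings with the lid; at x = -72, y = 58, z = 95 mm in the box's frame when shut. The bar is a steel strip, box x = -133 to -11 mm, reaching 38 mm out to the left of the shaft; shut, it slopes up outward by 0.60 rad, outer edge at 104 mm; it is level, top at 82.5 mm, at 0.60 rad of lid opening.
- bar_press (a point): A point fixed to the box, not to the bar: x = -72, y = 63, z = 78.5 mm in the box's frame, 3.5 mm higher than the ledge. A fingertip's end that presses the bar down to this height opens the lid to about 0.8 rad, anywhere along the bar; it may slide lengthwise on the bar. So two level fingertips can hold the bar and push on the ledge at once.
- old_heel: The old heel lift: flat black rubber D shape with one straight edge, 54 (x) x 56 (y) x 8 mm, 30 g or so. It lies flat on the ledge, between the rails, nearly square to them, its middle 48 to 72 mm before the ledge's end. Origin in the middle of its underside, z up.
- new_heel: A new heel lift of the same shape and size, lying on the counter to the right of the box. Origin in the middle of its underside. To be left alone.
- polish_tin: Round tin of shoe polish, 69 mm in diameter, 24 mm high, on the counter to the left. Origin in the middle of its underside. To be left alone.
- nippers: Pair of nippers with blue handles, 163 x 49 x 12 mm, lying flat on the counter to the right. Origin in the middle of its underside. To be left alone.
- tape_roll: Roll of masking tape, 72 mm in diameter, 19 mm high, lying flat on the counter behind the box. Origin in the middle of its underside. To be left alone.
Mind the look-alikes: they are no part of the job. What is shaped like the old_heel but green or yellow is not meant.

How it is judged:
By the outcome, as a careful person would: the job done as asked, in the order asked, and still so for the second after the job is handed in, with the robot touching nothing.
It also fails if it takes over 35 s, if anything falls off the work surface, if the arm or the gripper's body presses on something with over 40 N, if the wrist force passes 120 N, or if a joint passes its speed limit or range.

ROBOT

A 6-joint arm with a two-finger parallel gripper is mounted at the origin on a cart in front of the work surface, level with it; the furniture and walls round the work are solid. World frame = base frame: x ahead of the robot, y to its left, z up, the work surface at z = 0. Lengths are in m, angles in rad, forces in N, time in s.
With the tool pointing down it reaches from about 0.35 to 0.975 m from the base axis. Payload 7.1 kg.
Tool frame: the origin (TCP) lies midway between the tips of the shut fingers; the grasp point (between the pads) lies 19 mm behind it; z points along the fingers, y is the line along which they close (so a half turn about z gives the same grasp; the last joint's range is limited). The gripper opens to 88 mm and grips with 3 to 60 N. Pads are 20 mm wide; open, the fingers measure 115 mm over their backs; the gripper's body (75 mm by 178 mm) begins 61 mm behind the grasp point.
Start: joints at [1.282, 0.423, 1.63, -0, 1.089, -0.019], TCP at [0.167, 0.602, 0.183] pointing down, gripper open.
Joint ranges: [-3, 3], [-0.9, 2.11], [0.09, 2.58], [-1.31, 4.45], [0.11, 2.69], [-2.54, 2.54]. Speed limits (rad/s): [2.39, 2.39, 3.01, 3.14, 3.14, 3.14].

INTERFACE

Orientations are given as a unit quaternion [w, x, y, z].
In Python, from station import move_pose, movel, movej, command_gripper, wait, inverse_kinematics, read_camera, camera_info, MotionError, job_done, get_time, get_joint_pos, get_qvel, get_effort, get_tcp_pos, get_ee_rot, get_ft_force, get_ft_torque, get_grip_width, get_finger_force gives the robot as it stands. Calls block until the motion is done:
- move_pose(position, orientation): joint-space move of the TCP to a pose.
- movel(position, frame=None, v=0.15, until_force=None): straight line of the TCP; frame=None keeps the orientation; v is the mean speed in m/s. With until_force (N) it stops when the force on the tool has changed by that much, and returns True; else False.
- movej(angles): joint-space move.
- command_gripper(opening): opening from 0.0 (shut) to 1.0 (fully open); the grip force is fixed at half the most; returns when the fingers have stopped.
- wait(seconds).
- inverse_kinematics(position, orientation): joint angles nearest the present ones, or None.
- read_camera(name): name is "scene" or "top" or "wrist"; returns the picture (384x512x3 uint8, red, green, blue); there is no depth.
- camera_info(name): a dict with "intrinsics" (3x3 intrinsics, pixels), "dist" ([k1, k2, p1, p2, k3] as OpenCV has them; the pictures are not rectified), "T" (4x4, takes a point from camera to world coordinates); the wrist camera has in their place "tool_from_camera" (4x4, takes a point from camera to tool coordinates, whose origin is the TCP and whose axes are the flange's). Camera axes: x right, y up, looking along -z (the intrinsics and any distortion apply to the point x, -y, -z); pixel columns grow to the right and rows downward; lengths in m; the calibration is good to about 2 mm. A picture is of the moment at which its call begins: read the wrist's pose just before it. camera_info takes no time and is no camera call.
A pose or a line that the arm cannot do raises MotionError and nothing moves.
- job_done(): hands the job in; it is judged then, once.
Readings, each from a call of its own:
- get_time(): time.
- get_joint_pos(): joint angles.
- get_qvel(): joint speeds.
- get_effort(): joint torques, N m.
- get_tcp_pos(): TCP position.
- get_ee_rot(): TCP orientation.
- get_ft_force(): force on the tool from outside, world axes, zero at the start.
- get_ft_torque(): the same for the moment, N m.
- get_grip_width(): opening from 0.0 (shut) to 1.0 (fully open).
- get_finger_force(): force on a finger pad.
Only numpy, scipy, OpenCV 4.12 (cv2) and the standard library are available. Lean on these libraries where they do the work, as an engineer would, in place of code of your own. Each camera call takes 0.05 s, during which the arm holds its last target. There are 200 camera calls.

## Working session

There is one attempt and no reset: what is moved stays moved. The work goes in short steps, each a Python script; the robot and the scene stay as the last script left them, time stands still between calls to the robot, and variables do not carry over. Pictures are saved under pics/ and viewed, at most 10 in all, crops included, and the job is handed in when it is done.

```bash
mkdir -p pics; ls; python3 - <<'E'
from station import *
import cv2
for n in ("scene","top"):
    cv2.imwrite(f"pics/{n}0.png",read_camera(n)[:,:,::-1])
    i=camera_info(n);print(n,i["intrinsics"],i["dist"],i["T"])
print(camera_info("wrist"),get_ee_rot(),get_tcp_pos(),get_time())
E
```

```text
pics
scene [[427.98001684   0.         248.73415614]
 [  0.         427.98001684 192.46171477]
 [  0.           0.           1.        ]] [-0.09363294  0.          0.          0.          0.        ] [[ 0.78520942  0.47225606 -0.40052512  0.09756139]
 [-0.61921103  0.60392461 -0.50184935 -0.35583754]
 [ 0.00488558  0.64206641  0.76663345  0.95583275]
 [ 0.          0.          0.          1.        ]]
top [[454.15646823   0.         255.73669584]
 [  0.         454.15646823 206.7006116 ]
 [  0.           0.           1.        ]] [0.0279772 0.        0.        0.        0.       ] [[ 0.12988163  0.94214385 -0.30902382  0.15365493]
 [-0.991481    0.12648941 -0.03107834  0.17517713]
 [ 0.00980797  0.31042775  0.95054638  1.3218127 ]
 [ 0.          0.          0.          1.        ]]
{'intrinsics': array([[283.02685297,   0.        , 256.48850589],
       [  0.        , 283.02685297, 194.80437778],
       [  0.        ,   0.        ,   1.        ]]), 'dist': array([-0.06352849,  0.        ,  0.        ,  0.        ,  0.        ]), 'tool_from_camera': array([[ 4.21432603e-04,  9.66959875e-01,  2.54928268e-01,
         7.02475611e-02],
       [ 9.99999799e-01, -2.86997060e-04, -5.64542642e-04,
        -1.07661029e-03],
       [-4.72726420e-04,  2.54928455e-01, -9.66959802e-01,
        -2.02080675e-01],
       [ 0.00000000e+00,  0.00000000e+00,  0.00000000e+00,
         1.00000000e+00]])} [-1.01348658e-04  1.34499432e-01  9.90913423e-01 -6.92683732e-04] [0.16641038 0.60184444 0.18237936] 0.1
```

View pics/top0.png

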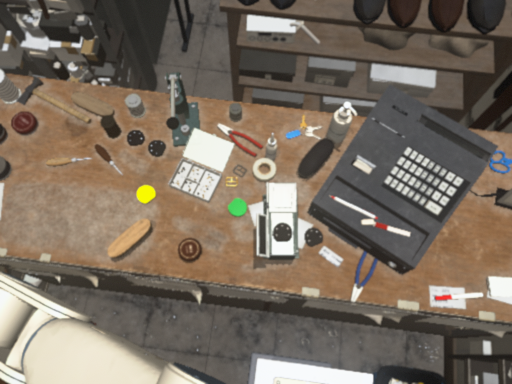

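View pics/scene0.png

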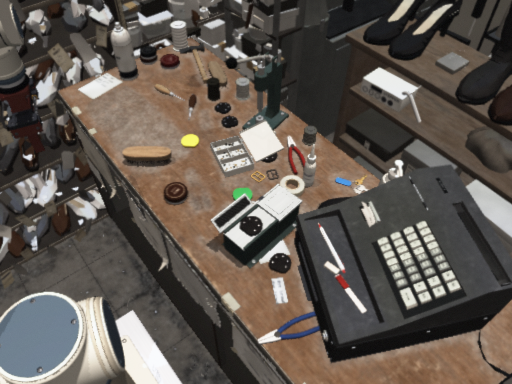

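Top view: box at about px (255-298, 182-260), lid at the far end, bar on its left, old heel at (282,232). The new heel is at (313,236), the tin at (190,248), the nippers at (364,275) and the tape at (264,168). I'll enlarge the box in both views.

```bash
python3 - <<'E'
import cv2,numpy as np
a=cv2.imread("pics/top0.png")[170:270,235:335];b=cv2.imread("pics/scene0.png")[175:275,205:305]
f=lambda x:cv2.resize(x,(400,600) if 0 else (400,400),interpolation=cv2.INTER_CUBIC)
cv2.imwrite("pics/c1.png",np.hstack([f(a),f(b)]))
E
```

```text
(no output)
```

View pics/c1.png

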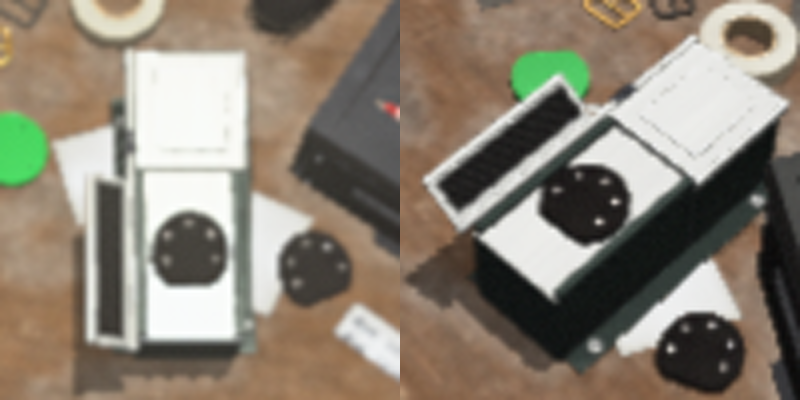

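The enlarged crops show the white ledge between the rails, with the near edge at top-crop y≈343 and the lid at crop (130..245, 52..168). The heel's straight edge faces the robot. I'll fit the box pose by triangulating corners in both views.

```bash
cat > h.py <<'E'
from station import *
import numpy as np, cv2
def ray(name,px,T=None):
    i=camera_info(name); T=i["T"] if T is None else T
    u=cv2.undistortPoints(np.array([[px]],float),i["intrinsics"],i["dist"])[0,0]
    return T[:3,3],T[:3,:3]@np.array([u[0],-u[1],-1])
def plane(name,px,z,T=None):
    o,d=ray(name,px,T); return o+d*(z-o[2])/d[2]
def tri(p,q):
    o1,d1=ray("top",p);o2,d2=ray("scene",q)
    s=np.linalg.lstsq(np.c_[d1,-d2],o2-o1,rcond=None)[0]
    a,b=o1+s[0]*d1,o2+s[1]*d2; return (a+b)/2,np.linalg.norm(a-b)
E
python3 - <<'E'
from h import *
t=lambda x,y:(235+x/4-.4,170+y/4-.4)
s=lambda x,y:(205+(x-400)/4-.4,175+y/4-.4)
L={"lid near right":(t(245,168),s(697,183),.083,(-2,-41)),"lid far right":(t(245,52),s(788,103),.083,(88,-41)),
"lid far left":(t(130,52),s(693,40),.083,(88,41)),"ledge near right":(t(240,343),s(556,298),.078,(-125,-34)),
"ledge near left":(t(140,343),s(478,235),.078,(-125,34)),"bar outer near":(t(87,343),s(427,181),.104,(-133,72)),
"bar outer far":(t(88,178),s(562,78),.104,(-11,72)),
"heel":(t(190,250),s(585,203),.083,None)}
B=[];W=[]
for k,(a,b,z,bx) in L.items():
    p=plane("top",a,z);q=plane("scene",b,z);x,e=tri(a,b)
    print(k,p[:2].round(4),q[:2].round(4),x.round(4),round(e,4))
    if bx: B.append(bx);W.append((p[:2]+q[:2])/2)
B=np.array(B)/1000;W=np.array(W)
b0,w0=B.mean(0),W.mean(0);H=((B-b0).T@(W-w0));th=np.arctan2(H[0,1]-H[1,0],H[0,0]+H[1,1])
R=np.array([[np.cos(th),-np.sin(th)],[np.sin(th),np.cos(th)]]);o=w0-R@b0
print("yaw",th,"origin",o,"\nres mm",((B@R.T+o-W)*1000).round(1).tolist())
hp=(plane("top",L["heel"][0],.083)+plane("scene",L["heel"][1],.083))[:2]/2
print("heel box",R.T@(hp-o))
E
```

```text
lid near right [0.557 0.1  ] [0.5566 0.0965] [0.5592 0.0995 0.0773] 0.0007
lid far right [0.6454 0.1091] [0.6462 0.1088] [0.6459 0.109  0.0828] 0.0007
lid far left [0.6342 0.1924] [0.6328 0.1888] [0.6365 0.1925 0.0771] 0.0001
ledge near right [0.4311 0.0901] [0.4361 0.0865] [0.4348 0.089  0.0739] 0.0056
ledge near left [0.4219 0.1591] [0.4262 0.1526] [0.4267 0.1582 0.0689] 0.0057
bar outer near [0.4115 0.1952] [0.4155 0.1894] [0.4157 0.1947 0.0962] 0.0052
bar outer far [0.5282 0.2098] [0.5318 0.2032] [0.5335 0.2093 0.0953] 0.0052
heel [0.4916 0.1322] [0.4913 0.128 ] [0.4939 0.1319 0.0762] 0.0009
yaw 0.13331155159764085 origin [0.55271569 0.13827598] 
res mm [[-0.6, -0.9], [-0.4, 0.4], [1.0, 0.0], [-0.3, -0.3], [0.3, -0.5], [-2.2, -0.4], [2.2, 1.7]]
heel box [-6.18045049e-02  6.94082196e-05]
```

The fit residuals are about 2 mm, and the heel's middle is 62 mm before the ledge end, which is inside the stated range. I'll set the gripper opening and refine with a wrist view from above.

```bash
cat >> h.py <<'E'
from scipy.spatial.transform import Rotation as Ro
th=.1333; O=np.array([.5527,.1383])
def R2(a=None):
    a=th if a is None else a
    return np.array([[np.cos(a),-np.sin(a)],[np.sin(a),np.cos(a)]])
def w(x,y,z): # box mm -> world m
    return np.r_[R2()@(np.array([x,y])/1000)+O,z/1000]
def quat(): return np.array([0,-np.sin(th/2),np.cos(th/2),0])
def wristT():
    q=get_ee_rot(); T=np.eye(4);T[:3,:3]=Ro.from_quat([q[1],q[2],q[3],q[0]]).as_matrix();T[:3,3]=get_tcp_pos()
    return T@camera_info("wrist")["tool_from_camera"]
E
python3 - <<'E'
from h import *
move_pose(w(20,10,250),quat()); command_gripper(.56)
wait(.2); T=wristT(); im=read_camera("wrist"); np.save("T1.npy",T)
cv2.imwrite("pics/w1.png",im[:,:,::-1]); print(get_time(),get_tcp_pos(),get_grip_width(),get_ft_force())
def proj(p):
    i=camera_info("wrist");c=np.linalg.inv(T)@np.r_[p,1]
    return cv2.projectPoints(np.array([[c[0],-c[1],-c[2]]]),np.zeros(3),np.zeros(3),i["intrinsics"],i["dist"])[0].ravel().round(1)
for b in [(-125,31,75),(-125,-31,75),(-2,-41,82),(-2,31,75),(-133,72,104),(-11,72,104),(-62,0,83)]: print(b,proj(w(*b)))
cv2.imwrite("pics/w1z.png",cv2.resize(im[184:,130:380,::-1],None,fx=3,fy=3,interpolation=cv2.INTER_CUBIC))
E
```

```text
3.3 [0.57122468 0.15083294 0.25001006] 0.5576831055323914 [-0.35000489  0.09189649 -0.76541989]
(-125, 31, 75) [273.9  59.3]
(-125, -31, 75) [223.9  59.3]
(-2, -41, 82) [218.  158.7]
(-2, 31, 75) [272.7 158. ]
(-133, 72, 104) [311.5  46.9]
(-11, 72, 104) [307.4 153.8]
(-62, 0, 83) [249.  111.2]
```

View pics/w1z.png

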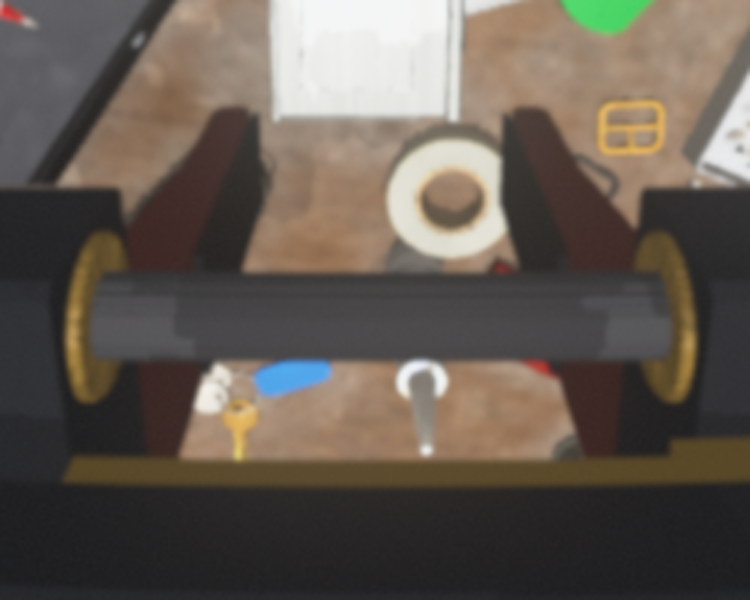

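This view is rotated: the robot side is at the top, and the gripper body and tape roll are in the lower half. The box itself is in rows 40-225, so I'll crop there.

```bash
python3 - <<'E'
import cv2
im=cv2.imread("pics/w1.png")[30:180,180:350]
cv2.imwrite("pics/w1b.png",cv2.resize(im,None,fx=4,fy=4,interpolation=cv2.INTER_CUBIC))
E
```

```text
(no output)
```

View pics/w1b.png

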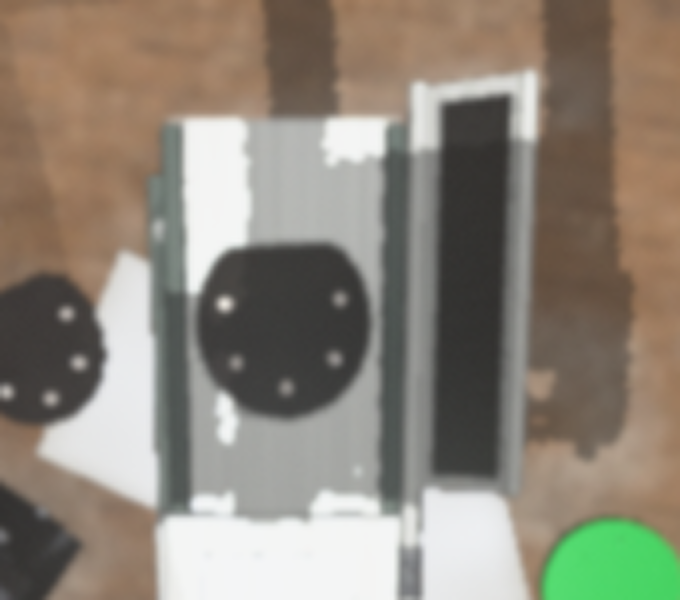

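Against the prediction, the box sits about 2.2 px (2.5 mm) towards +y. The rows agree. The heel spans rows 90.8 to 134.5, so its straight edge is at box x≈-87 and y≈0. I'll correct the pose and press the bar behind the heel.

```bash
cat >> h.py <<'E'
O=O+R2()@np.array([.0003,.0022])
E
python3 - <<'E'
from h import *
move_pose(w(-106,31.5,140),quat()); f0=get_ft_force()
movel(w(-106,31.5,112),v=.1); movel(w(-106,31.5,78.7),v=.05); wait(.2)
print(get_tcp_pos(),w(-106,31.5,78.7),get_ft_force()-f0,get_time())
T=wristT();a=read_camera("wrist");b=read_camera("scene")
cv2.imwrite("pics/p1.png",np.hstack([cv2.resize(b[165:285,195:315],(400,400)),cv2.resize(a[:200,130:330],(400,400))])[:,:,::-1])
E
```

```text
[0.44369477 0.15772496 0.07898027] [0.44345878 0.15765292 0.0787    ] [ 0.3416448  -0.75909253 -1.8392928 ] 5.4583
```

View pics/p1.png

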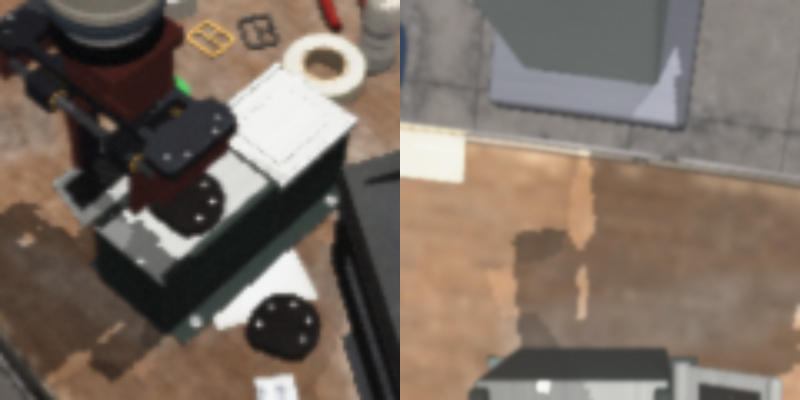

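The lid is still shut. The fingertips are higher than the TCP, which is defined for shut fingers, and nothing has been touched yet. I'll feel downward for the bar.

```bash
python3 - <<'E'
from h import *
f0=get_ft_force(); c=movel(w(-106,31.5,55),v=.03,until_force=2.0)
print(c,get_tcp_pos(),get_ft_force()-f0,get_time())
a=read_camera("wrist");b=read_camera("scene")
cv2.imwrite("pics/p2.png",np.hstack([cv2.resize(b[165:285,195:315],(400,400)),cv2.resize(a[130:290,170:330],(400,400))])[:,:,::-1])
E
```

```text
True [0.4431628  0.15756191 0.05647092] [ 1.05392035 -1.32902303  0.72255119] 6.25
```

View pics/p2.png

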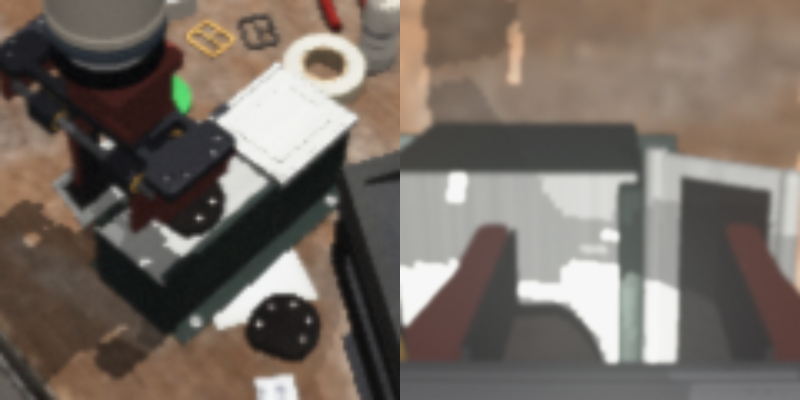

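```bash
python3 - <<'E'
from h import *
T=wristT()
def tri2(r1,r2):
    (o1,d1),(o2,d2)=r1,r2
    s=np.linalg.lstsq(np.c_[d1,-d2],o2-o1,rcond=None)[0]
    a,b=o1+s[0]*d1,o2+s[1]*d2; return (a+b)/2,np.linalg.norm(a-b)
for pw in ((202,221),(206,221)):
  p,e=tri2(ray("wrist",pw,T),ray("scene",(235.5,233.4)))
  print(p,e,"box",R2().T@(p[:2]-O)*1000)
print("ledge edge",R2().T@(plane("wrist",(256,199),.075,T)[:2]-O)*1000)
print(get_tcp_pos(),get_ft_force())
for z in (54,52,50):
    movel(w(-106,31.5,z),v=.03); wait(.1); print(z,get_tcp_pos()[2],get_ft_force().round(2),get_ft_torque().round(2))
E
```

```text
[0.43767876 0.12283082 0.09919947] 0.004136619530160419 box [-116.35679791   -2.24498478]
[0.43886596 0.12472996 0.09576022] 0.004484710254444972 box [-114.92771843   -0.52047468]
ledge edge [-125.50552083   30.51297331]
[0.44315063 0.15746374 0.05664463] [ 2.66347216 -1.75861357  1.54073235]
54 0.054002760831065456 [ 1.24 -0.07  1.61] [-0.01 -0.13 -0.04]
52 0.052027062122454955 [1.83 0.71 3.26] [ 0.17 -0.23 -0.1 ]
50 0.050014683624186936 [1.04 0.47 3.57] [ 0.31 -0.15 -0.02]
```

The bar is just being touched, with TCP at about 53 mm, so the open tips sit roughly 45 mm behind the nominal TCP. I'll go on down in small force-guarded steps.

```bash
python3 - <<'E'
from h import *
print(get_grip_width(),get_ee_rot())
for z in (46,42,38,34,30):
    movel(w(-106,31.5,z),v=.04); wait(.1); f=get_ft_force(); print(z,get_tcp_pos()[2],f.round(2),get_ft_torque().round(2),get_time())
    if f[2]>12: break
a=read_camera("wrist");b=read_camera("scene")
cv2.imwrite("pics/p3.png",np.hstack([cv2.resize(b[145:285,185:325],(400,400)),cv2.resize(a[130:330,150:350],(400,400))])[:,:,::-1])
E
```

```text
0.5620737970924788 [-5.23114013e-04 -6.65709580e-02  9.97781552e-01 -9.56127654e-05]
46 0.04606567071048697 [0.48 1.77 4.62] [ 0.4  -0.19 -0.07] 7.75
42 0.04218197913566953 [0.55 4.53 4.98] [ 1.01 -0.05 -0.04] 8.1
38 0.03812640064696337 [0.76 3.27 4.1 ] [ 0.65 -0.1   0.01] 8.45
34 0.036548004416774485 [-7.31 -0.5  40.37] [0.86 1.51 0.17] 8.8
```

View pics/p3.png

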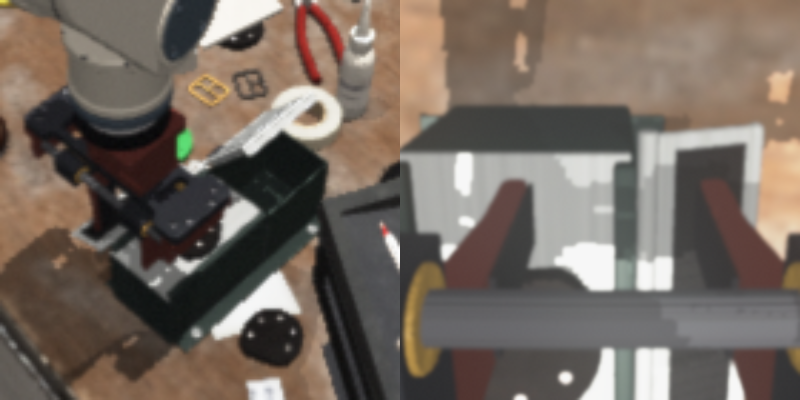

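The scene view shows the lid open, and the hard stop at TCP 36.5 means the tips are about 38 mm behind the TCP. That puts the gripper body (80 mm behind the TCP) too low to pass in front of the open lid. Narrower openings should retract the tips less, so I'll back off and measure that by touch.

```bash
python3 - <<'E'
from h import *
for z in (.117,.13,.15):
  for p in ((237.5,227),(265.5,211.5)): print(z,R2().T@(plane("scene",p,z)[:2]-O)*1000)
movel(w(-106,31.5,92),v=.2); 
a=read_camera("wrist"); command_gripper(.42); b=read_camera("wrist"); cv2.imwrite("pics/g56.png",a[:,:,::-1]);cv2.imwrite("pics/g42.png",b[:,:,::-1])
g=get_grip_width(); y=60-(g*88+13.5)/2; print(g,"tcp y",y)
movel(w(-106,y,80),v=.2); wait(.1); f0=get_ft_force()
print(movel(w(-106,y,40),v=.08,until_force=10),get_tcp_pos()[2],get_ft_force()-f0,get_ft_torque(),get_time())
movel(w(-106,y,get_tcp_pos()[2]*1000+2.5))
E
```

```text
0.117 [-106.05720198   -1.33667379]
0.117 [-24.81687093 -17.66368428]
0.13 [-112.42703656   -8.00266047]
0.13 [-32.4457459  -24.07663942]
0.15 [-122.22678208  -18.25802459]
0.15 [-44.18247662 -33.94272426]
0.41593920350767605 tcp y 34.948675045662256
True 0.04632687856564143 [-0.38850895 -0.01169212  3.15651894] [-0.13616955 -0.06113641 -0.00211943] 10.6667
```

```bash
python3 - <<'E'
from h import *
y=34.95; z=46
f0=get_ft_force()
print(get_tcp_pos()[2],f0)
for z in range(46,20,-2):
    movel(w(-106,y,z),v=.05); f=get_ft_force(); print(z,get_tcp_pos()[2].round(4),f.round(1),get_ft_torque().round(2))
    if f[2]>14: break
movel(w(-106,y,get_tcp_pos()[2]*1000+3)); wait(.1)
print(get_tcp_pos(),get_ft_force(),get_time())
b=read_camera("scene");a=read_camera("wrist")
cv2.imwrite("pics/p4.png",np.hstack([cv2.resize(b[145:285,185:325],(400,400),interpolation=2),cv2.resize(a[130:330,150:350],(400,400))])[:,:,::-1])
E
```

```text
0.04917517233199266 [ 0.50430566 -3.10546816  1.84038368]
46 0.0463 [-1.   1.   5.3] [0.3  0.1  0.02]
44 0.0442 [-1.7  3.2  4. ] [0.7  0.14 0.  ]
42 0.0423 [-1.3  4.4  5.2] [0.98 0.26 0.02]
40 0.0402 [-1.7  4.   5.4] [0.95 0.23 0.06]
38 0.0386 [-2.5  3.4 10.5] [0.73 0.42 0.07]
36 0.0378 [-6.6  1.4 27.7] [0.77 1.27 0.14]
[0.44315584 0.16106624 0.04119897] [-0.24656082  1.65407468  5.83505318] 12.7667
```

View pics/p4.png

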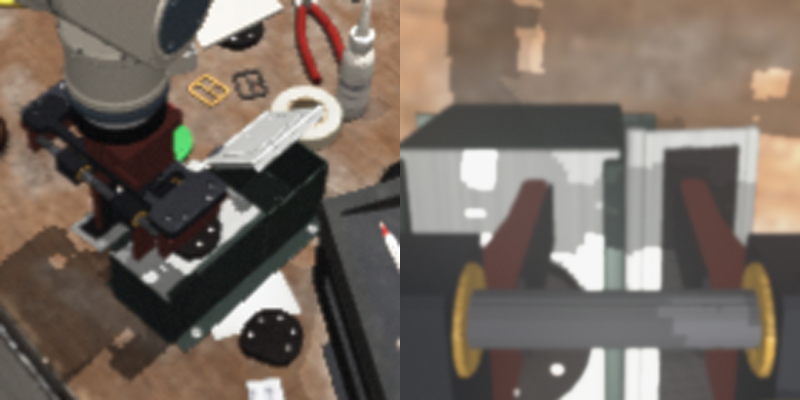

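p4 shows the lid wide open again and both tips down. Hard contact comes at TCP≈38 for either opening, so the tip offset is a constant 38 mm or so, and the body clearance should be fine. I'll re-centre on the heel, press and push under a force guard.

```bash
python3 - <<'E'
from h import *
movel(w(-106,34.95,72),v=.2); command_gripper(.53); g=get_grip_width(); y=62-(g*88+13.5)/2
movel(w(-106,y,72),v=.2); movel(w(-106,y,41),v=.06); wait(.1); f0=get_ft_force(); print(y,get_tcp_pos()[2],f0.round(1),get_time())
for x in (-80,-60,-45,-38,-32,-26,-21):
    c=movel(w(x,y,41),v=.05,until_force=9); p=get_tcp_pos(); b=R2().T@(p[:2]-O)*1000
    print(x,c,b.round(1),p[2].round(4),get_ft_force().round(1),get_ft_torque().round(2),get_time())
    if c: break
im=read_camera("scene"); cv2.imwrite("pics/p5.png",cv2.resize(im[135:275,185:325,::-1],(560,560),interpolation=2))
E
```

```text
31.735627785647875 0.04102676816310228 [1.3 4.5 5.6] 14.5917
-80 False [-81.5  31.3] 0.0406 [-2.4  0.9  5.3] [0.21 0.46 0.07] 15.2583
-60 False [-61.2  31.3] 0.0406 [-2.1 -0.2  5.3] [0.24 0.36 0.05] 15.8083
-45 False [-46.1  31.3] 0.0406 [-2.6  1.2  5.6] [0.26 0.35 0.04] 16.2583
-38 False [-39.5  31.3] 0.0405 [-2.5  0.6  5.2] [0.25 0.49 0.03] 16.55
-32 False [-33.6  31.3] 0.0405 [-2.8  1.   5.6] [0.25 0.53 0.04] 16.8167
-26 False [-27.5  31.3] 0.0405 [-2.9  0.1  5.6] [0.19 0.5  0.06] 17.0833
-21 False [-22.5  31.3] 0.0405 [-2.9  0.   5.5] [0.22 0.51 0.05] 17.3333
```

The push ran freely with about 3 N of drag and no lid contact. I'll go slightly further, draw back with the bar held, and look.

```bash
python3 - <<'E'
from h import *
y=31.74
movel(w(-16,y,41),v=.05,until_force=9); wait(.15); movel(w(-95,y,41),v=.12); wait(.2)
print(get_ft_force().round(1),get_time())
im=read_camera("scene"); t=read_camera("top")
cv2.imwrite("pics/p6.png",np.hstack([cv2.resize(im[135:275,185:325],(400,400),interpolation=2),cv2.resize(t[170:270,235:335],(400,400),interpolation=2)])[:,:,::-1])
E
```

```text
[-0.7  1.4  4.9] 18.7917
```

View pics/p6.png

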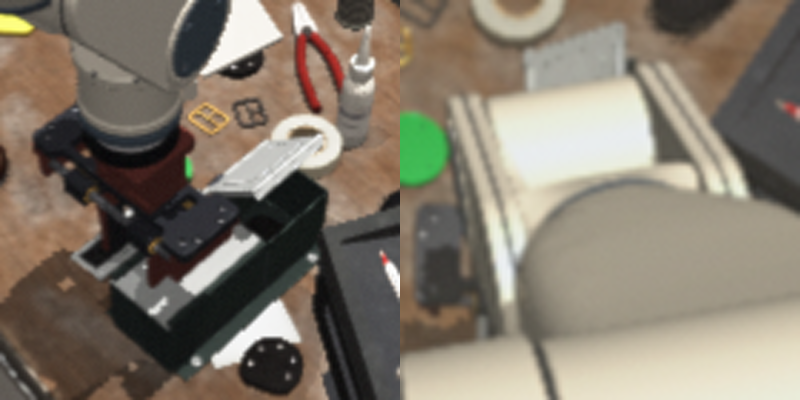

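The ledge is empty in front of the finger, the lid is open and a dark shape lies in the bin at crop (265,215). I'll let the bar come up, move clear, and check numerically that the lid shut and the other things are unchanged.

```bash
python3 - <<'E'
from h import *
y=31.74
movel(w(-95,y,85),v=.08); movel(w(-95,y,190),v=.2); movej([1.282,0.423,1.63,0,1.089,-0.019]); wait(.3)
for n in ("scene","top"):
    im=read_camera(n)[:,:,::-1]; cv2.imwrite(f"pics/{n}9.png",im)
    a=cv2.imread(f"pics/{n}0.png"); d=(cv2.GaussianBlur(cv2.absdiff(a,im),(3,3),0).max(2)>45).astype(np.uint8)
    _,_,s,c=cv2.connectedComponentsWithStats(d)
    print(n,[(s[i].tolist(),c[i].round().tolist()) for i in range(1,len(s)) if s[i,4]>6])
print(get_ft_force(),get_time())
E
```

```text
scene [([34, 98, 6, 7, 23], [37.0, 101.0]), ([40, 122, 3, 4, 9], [41.0, 124.0]), ([239, 216, 24, 21, 396], [251.0, 225.0])]
top [([272, 222, 21, 20, 340], [282.0, 232.0])]
[-0.2535448   0.22814306 -0.23868366] 22.575
```

The only change on the workbench is that the heel has gone from the ledge. The lid looks as it did at the start and the other things are unmoved.

```bash
python3 -c "from station import *; print(job_done())"
```

```text
the job is handed in; nothing more can be done
None
```

The old heel lift was pushed into the waste box, the lid is shut over it, the new heel lift, polish tin, nippers and tape roll have not moved, and I handed the job in after about 23 s.

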